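# Set the anvil and press a cleat by four clicks

### The arm

A 6-joint arm with a two-finger parallel gripper is mounted at the origin on a cart in front of the work surface, level with it; the furniture and walls round the work are solid. World frame = base frame: x ahead of the robot, y to its left, z up, the work surface at z = 0. Lengths are in m, angles in rad, forces in N, time in s.
With the tool pointing down it reaches from about 0.375 to 0.925 m from the base axis. Payload 5.7 kg.
Tool frame: the origin (TCP) lies on the centre line of the jaws, within the pads' length; the fingertips stand 8 mm ahead of it and the grasp point (between the pads) lies 11 mm behind it; z points along the fingers, y is the line along which they close (so a half turn about z gives the same grasp; the last joint's range is limited). The gripper opens to 85 mm and grips with 20 to 120 N. Pads are 22 mm wide; open, the fingers measure 114 mm over their backs; the gripper's body (76 mm by 85 mm) begins 54 mm behind the grasp point. The pads swing forward as they close: fully open they stand 13 mm farther back than shut.
Start: joints at [1.207, 0.359, 1.51, -0, 1.272, -0.115], TCP at [0.148, 0.581, 0.239] pointing down, gripper open.
Joint ranges: [-2.97, 2.97], [-1.01, 2.36], [0.21, 2.38], [-0.96, 4.11], [0.2, 2.71], [-2.98, 2.98]. Speed limits (rad/s): [2.39, 2.39, 3.14, 3.14, 3.14, 3.14].

### API

Orientations are given as a unit quaternion [w, x, y, z].
In Python, from workcell import ctrl gives the robot as it stands.
- The arm moves only by the tool run_rows, called after "Emit:" by a JSON object that holds its "fn" and its "kwargs". Schema: {"type":"object","properties":{"increments":{"type":"object","properties":{"sx":{"type":"array","items":{"type":"number"},"minItems":1,"maxItems":20},"sy":{"type":"array","items":{"type":"number"},"minItems":1,"maxItems":20},"sz":{"type":"array","items":{"type":"number"},"minItems":1,"maxItems":20},"twist":{"type":"array","items":{"type":"number"},"minItems":1,"maxItems":20},"jaw":{"type":"array","items":{"type":"number"},"minItems":1,"maxItems":20}},"additionalProperties":false,"required":["sx","sy","sz","twist","jaw"]},"grip_n":{"type":"number"},"only":{"type":"string"},"quiet":{"type":"boolean"},"lines":{"type":"string"}},"required":["increments"],"additionalProperties":false}. increments is an object with one list for each field, all of the same length, 1 to 20, a row being the entries at one place: sx, sy, sz (the shift in normalised numbers (1 is 0.8 m)), twist (a turn about the tool's z in a scale on which 1.0 is 120 degrees), jaw (the finger opening in m); each row is the pose to reach, as a shift and turn from the pose commanded when the call began, along the tool's axes at that moment; what a row does not reach only later rows make up. A row lasts 1/12 s, in which the tool goes at most 0.0417 m and 0.125 rad, less where a joint would pass 70% of its speed; a pose out of reach is approached as far as the arm can. The fingers move at their own pace and stop on an object; grip_n is the grip in N (left out, the last holds). Time passes only in rows, so rows that do not move let the fingers close. The tool returns the time, the measured TCP pose, the force, the opening and the grip force at its end. only (a regular expression) keeps the lines of the reply that match it, lines (a string "A,B") keeps lines A to B, and quiet returns only ok. A shift or turn number past 1, either way, is cut back to 1. Input that does not fit is refused with a message, and nothing moves.
- ctrl.get_obs(): the state, without advancing time (a new reading comes with each control period).
- ctrl.capture(name): name is "side" or "top" or "wrist"; returns a dict with "img" (420x560x3 uint8, red, green, blue), "mtx" (3x3 intrinsics, pixels), "rvec" (rotation vector, rad) and "tvec" (3), from world to camera coordinates, as OpenCV has them; the wrist camera has in their place "hand_eye" (4x4, takes a point from camera to tool coordinates, whose origin is the TCP and whose axes are the flange's). Camera axes: x right, y down, z forward; pixel columns grow to the right and rows downward; lengths in m; the calibration is good to about 2 mm. A picture is of the moment at which its call begins: read the wrist's pose just before it. There is no depth.
- ctrl.hand_in(): hands the job in; it is judged then, once.
The state is a dict: "time": time; "qpos": joint angles; "dq": joint speeds; "joint_torque": joint torques, N m; "ee_pos": TCP position; "tcp_rot": TCP orientation; "force": force on the tool from outside, world axes, zero at the start; "wrist_torque": the same for the moment, N m; "opening": finger opening in m; "grip_force": force on a finger pad.
Only numpy, scipy, OpenCV 4.12 (cv2) and the standard library are available. Lean on these libraries where they do the work, as an engineer would, in place of code of your own. Each camera call takes 0.05 s, during which the arm holds its last target. There are 200 camera calls.

### The job

The cleat on the belt end in the blue hand press has just been glued and must be pressed. With the press lever still up, swing the small lever with the black grip to the brass mark, so that the anvil stands at the height for this cleat; then bring the long lever with the red ball down by exactly four clicks, never a fifth. The lever springs back when let go, so finish while holding it there at the fourth click, leaving the small lever on the brass mark and the things around the press undisturbed.

Things in the scene. Friction and masses are not known exactly. Their poses are not given: they have to be found in the camera images.
- cleat_press: dark blue cast hand press, fixed to the bench. Origin: on the bench, under the vertical axis of the anvil. Its x axis points to the column at the back, y to its left, z up. Base plate 220 x 193 x 14 mm (x -105 to 115, y -128 to 65); the column and head stand at x -16 to 101, y -25 to 25, up to z 185; the ram rises to z 213; quadrant and lever hub on its left reach y 58
- pivot (a point): pivot of the long press lever: on the lever's hinge line (which is parallel to the press's y axis), in the plane in which the lever swings; 150 mm above the bench, at x 30, y 45 mm in the press's frame
- press_lever (a joint): Angle of the long lever (rad): 0 up at its stop (36 degrees above level), growing as the ball goes down; 0.628 level; stop at 0.92. A sprung roller rides over a scalloped quadrant: one click per 0.157 rad, crests at 0.079, 0.236, 0.393, 0.550 (fourth click) and 0.707 (fifth). The notches do not lock: let go, it springs back up.
- press_handle: the long press lever: steel rod 12 mm thick with a red ball 32 mm in diameter at its end. Origin: centre of the ball, 200 mm from the pivot; x axis along the rod toward the pivot, y along the hinge line. The ball is free at both sides (y) and above; 268 mm above the bench at rest, 150 mm at the fourth click. 4 to 11 N down at the ball moves it, with a rise before each click; 5 to 8 N holds it
- cam_lever (a joint): Angle of the small lever (rad) about the anvil's vertical axis, 0 to 1.1, growing clockwise seen from above (from the press's right toward its front). Stays where it is left (stiff: about 4 N at the grip). On the base plate lie white marks at 0, 0.2, 0.4, 0.6, 1.0 and a wider brass one at 0.8. 0.1 rad lifts the anvil 1 mm
- cam_handle: the small anvil lever: thin steel rod with an upright black grip, a cylinder 18 mm thick and 42 mm tall, at its end, to the right of the press. Origin: centre of the grip, 62 mm above the bench and 95 mm from the anvil's vertical axis; its y axis points to that axis, z up. The rod passes 26 mm below the origin
- press_foot: white round foot, 24 mm across, sprung (about 1.6 N per mm), under the ram, which goes 30 mm down per rad of the press lever. Origin: centre of its underside, above the cleat
- cleat: pale green cleat, 16 x 26 x 9 mm, on the belt end on the anvil, under the foot; origin: centre of its underside. With the small lever on the brass mark and the press lever at the fourth click the foot presses on it with about 15 N
- glue: white glue bottle with a red cap, 36 mm thick and 112 mm tall, standing to the right of the press; origin: centre of its underside. A bystander
- tray: grey sheet parts tray, 100 x 150 x 20 mm, with three spare cleats, to the right of the press; origin: centre of its underside. A bystander
- tape: roll of cream tape lying flat to the right of the glue bottle (the nearer of two such rolls), 101 mm across and 24 mm high; origin: centre of its underside. A bystander

How it is judged:
On the way, in this order (a step that is already met when the one before it is completed fails the run):
1. the small lever stands on the brass mark while the press lever is still up (value of joint cam_lever between 0.72 and 0.88 rad and value of joint press_lever below 0.07 rad), for 0.2 s.
2. the press lever is at the fourth click and the foot presses on the cleat (value of joint press_lever between 0.565 and 0.695 rad and contact force between press_foot and cleat above 8 N), for 0.3 s.
At the end, for the whole second after the job is handed in: The robot's fingers are on the long lever and hold it with its roller in the fourth notch (0.565 to 0.695 rad), the small lever is within 0.08 rad of the brass mark, and the foot presses the cleat with 8 to 22 N (all of step 2 and value of joint cam_lever between 0.72 and 0.88 rad and contact force between press_foot and cleat below 22 N and contact force between the fingers and press_handle above 1.5 N); the arm keeps its last pose, push and grip.
It fails at once if the press lever clicks a fifth time (value of joint press_lever above 0.73 rad).
It fails at once if a bystander is pushed or tipped (distance of any of glue, tray, tape from where it was at the start of the episode above 0.03 m or angle between glue's own z axis and vertical above 0.4 rad).
It also fails if it takes over 51 s, if anything falls off the work surface, if the arm or the gripper's body presses on something with over 40 N, if the wrist force passes 120 N, or if a joint passes its speed limit or range.

## Working session

There is one attempt and no reset: what is moved stays moved. The work goes in short steps, Python scripts to look and compute and a tool call to move; the robot and the scene stay as the last step left them, time stands still between calls to the robot, and variables do not carry over. Pictures are saved under pics/ and viewed, at most 10 in all, crops included, and the job is handed in when it is done.

```bash
ls; mkdir -p pics; python3 - <<'E'
from workcell import ctrl
import cv2
o=ctrl.get_obs(); print(o['time'],o['ee_pos'],o['tcp_rot'])
for n in('side','top'):
    c=ctrl.capture(n); cv2.imwrite(f'pics/{n}0.png',c['img'][:,:,::-1]); print(n,c['mtx'].tolist(),c['rvec'],c['tvec'])
E
```

```text
pics
workcell.py
0.0 [0.14751048 0.58089093 0.23844628] [-2.16606089e-04  1.24070218e-01  9.92272992e-01 -9.18489226e-04]
side [[455.9440585027941, 0.0, 277.2621491457518], [0.0, 455.9440585027941, 215.88928031620662], [0.0, 0.0, 1.0]] [ 1.93714236 -0.34922249  0.26157877] [-0.5863887   0.17490925  1.33460497]
top [[383.7925655069571, 0.0, 276.11134188712924], [0.0, 383.7925655069571, 212.660254167474], [0.0, 0.0, 1.0]] [ 2.14372792 -2.20772615  0.04837638] [-0.11633027  0.5895574   1.26847601]
```

View pics/side0.png

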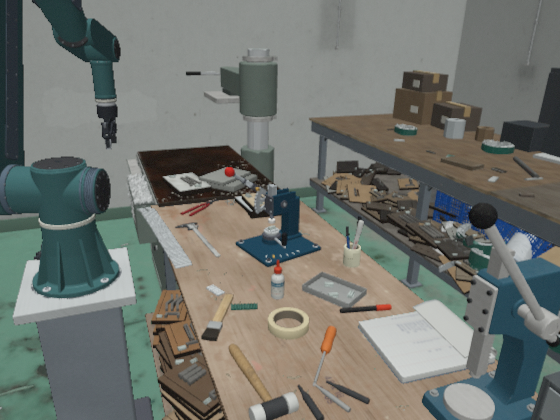

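View pics/top0.png

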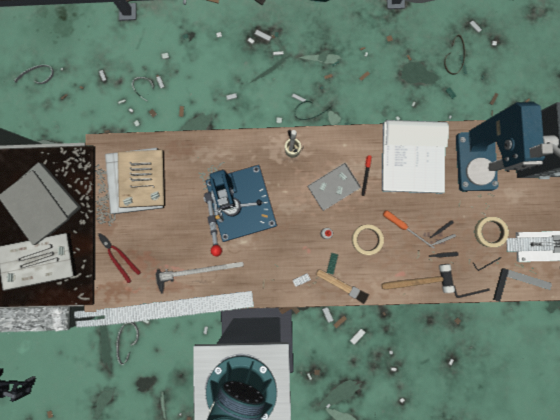

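The side view shows the press at about (280,230), with the glue bottle at (278,285). The top view shows the base plate around (240,205), the red ball at (216,250), and the small lever pointing right. I'll enlarge the top view next.

```bash
python3 - <<'E'
import cv2
a=cv2.imread('pics/top0.png')[155:265,195:340]; cv2.imwrite('pics/top_c.png',cv2.resize(a,None,fx=5.4,fy=5.4,interpolation=cv2.INTER_CUBIC))
a=cv2.imread('pics/side0.png')[155:305,210:370]; cv2.imwrite('pics/side_c.png',cv2.resize(a,None,fx=4,fy=4,interpolation=cv2.INTER_CUBIC))
E
```

```text
(no output)
```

View pics/top_c.png

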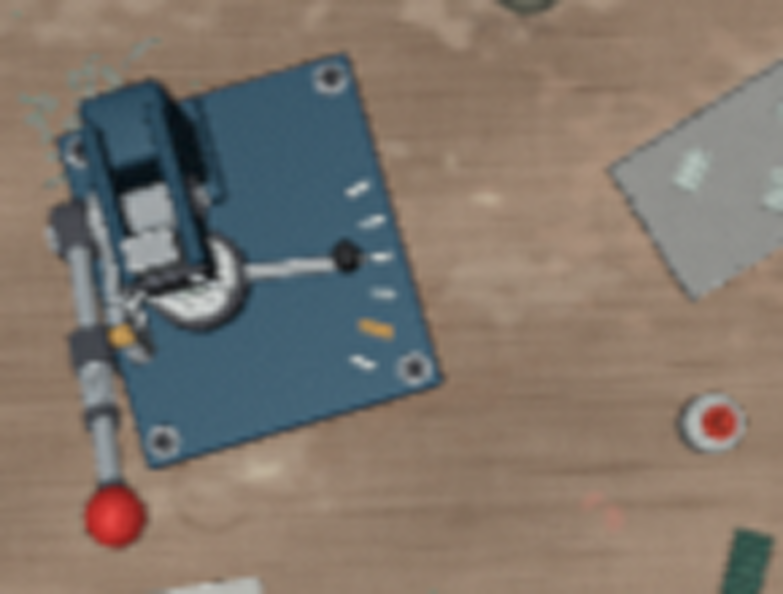

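View pics/side_c.png

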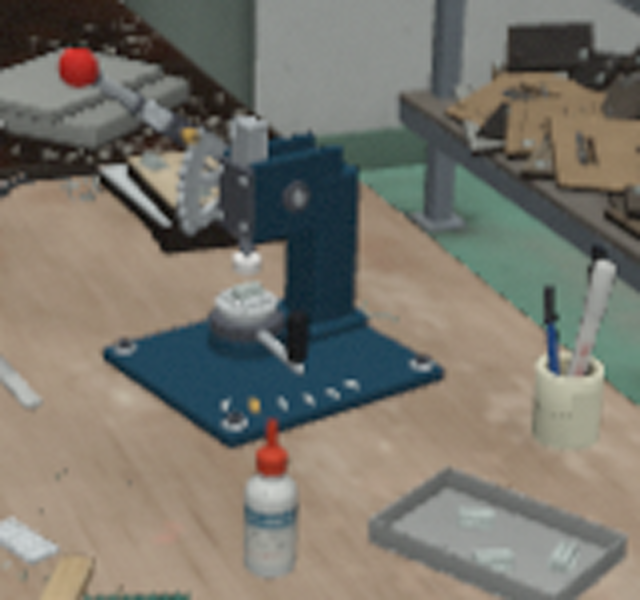

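The top crop shows the plate corners at (347,53), (442,380), (152,468) and (60,135). It also shows the ball at (115,516), the grip top at (346,256) and the brass mark at (377,328). In the side crop the ball is at (79,67), and the grip stands upright at (298,338).

```bash
cat > h.py <<'E'
import numpy as np, cv2
from scipy.optimize import least_squares
from workcell import ctrl
K={'top':(np.array([[383.79257,0,276.11134],[0,383.79257,212.66025],[0,0,1]]),np.array([2.14372792,-2.20772615,.04837638]),np.array([-.11633027,.5895574,1.26847601])),
'side':(np.array([[455.94406,0,277.26215],[0,455.94406,215.88928],[0,0,1]]),np.array([1.93714236,-.34922249,.26157877]),np.array([-.5863887,.17490925,1.33460497]))}
def proj(n,P): return cv2.projectPoints(np.array(P,float).reshape(-1,3),K[n][1],K[n][2],K[n][0],None)[0].reshape(-1,2)
def back(n,uv,z):
    k,r,t=K[n]; R=cv2.Rodrigues(r)[0]; d=R.T@np.linalg.inv(k)@[uv[0],uv[1],1]; c=-R.T@t
    return c+d*(z-c[2])/d[2]
tc=lambda x,y:((x+.5)/5.4+194.5,(y+.5)/5.4+154.5)
sc=lambda x,y:((x+.5)/4+209.5,(y+.5)/4+154.5)
def W(p,P):
    c,s=np.cos(p[2]),np.sin(p[2]); P=np.atleast_2d(P); return np.c_[p[0]+c*P[:,0]-s*P[:,1],p[1]+s*P[:,0]+c*P[:,1],P[:,2]]
E
python3 - <<'E'
from h import *
M=[[.115,-.128,.014],[-.105,-.128,.014],[-.105,.065,.014],[.115,.065,.014],[.03-.2*np.cos(.628),.045,.268]]
U=np.array([tc(347,53),tc(442,380),tc(152,468),tc(60,135),tc(115,516)])
S=np.array([sc(441,374),sc(232,443),sc(105,352),sc(79,67)]); MS=[M[0],M[1],M[2],M[4]]
f=lambda p:np.r_[(proj('top',W(p,M))-U).ravel(),(proj('side',W(p,MS))-S).ravel()]
r=least_squares(f,[.5,0,.3],loss='soft_l1');p=r.x
print(p,np.round(r.fun,1)); 
print('top only',least_squares(lambda p:(proj('top',W(p,M))-U).ravel(),p).x)
g=back('top',tc(346,256),.083); b=back('top',tc(377,328),.0145)
print('grip',g,'side pred',proj('side',[[*g[:2],.083]]),sc(298,315),'brass',b,'ball',W(p,M[4]),'pivot',W(p,[.03,.045,.15]))
for q in(g,b):
    d=q[:2]-p[:2]; a=np.arctan2(d[1],d[0])-p[2]; print(np.hypot(*d),'cam angle',-np.pi/2-a)
for a in(.0,.4,.8): print(a,W(p,[-.095*np.sin(a),-.095*np.cos(a),.062]))
print('glue cap',back('top',tc(719,422),.112),'tray corner',back('top',tc(610,167),.02),back('top',tc(695,298),.02))
o=ctrl.get_obs(); 
from scipy.spatial.transform import Rotation as R
w,x,y,z=o['tcp_rot'];print(R.from_quat([x,y,z,w]).as_matrix().round(3))
E
```

```text
[0.61188028 0.01314431 0.25322605] [ 0.7 -0.9  1.1  0.7 -0.4  0.4 -0.7 -0.2  0.8 -0.1  1.8 -2.  -0.5 -1.8
 -1.1 -1.7 -0.1 -0.1]
top only [0.61184134 0.01417719 0.2517178 ]
grip [ 0.61728776 -0.08031378  0.083     ] side pred [[283.48036306 232.55727362]] (284.125, 233.375) brass [ 0.57832626 -0.09390805  0.0145    ] ball [[0.47297016 0.02367935 0.268     ]] pivot [[0.62964977 0.06422508 0.15      ]]
0.09361439539396295 cam angle 0.19543044575024604
0.11218770035675102 cam angle 0.5569629660144968
0.0 [[ 0.63568048 -0.07882607  0.062     ]]
0.4 [[ 0.59798676 -0.08083425  0.062     ]]
0.8 [[ 0.56248652 -0.06800529  0.062     ]]
glue cap [ 0.51259294 -0.29329005  0.112     ] tray corner [ 0.6738954  -0.24184359  0.02      ] [ 0.59065519 -0.29153072  0.02      ]
[[-0.969  0.246 -0.001]
 [ 0.246  0.969 -0.002]
 [ 0.    -0.002 -1.   ]]
```

```bash
python3 - <<'E'
from h import *
p=[.6119,.0135,.2525]
Q=np.array([back('top',tc(*m),.0145) for m in[(357,188),(371,221),(381,257),(383,293),(377,328),(362,363)]])
A=lambda q:-np.pi/2-(np.arctan2(q[1]-p[1],q[0]-p[0])-p[2])
print([(round(A(q),3),round(np.hypot(q[0]-p[0],q[1]-p[1]),4)) for q in Q])
c=least_squares(lambda v:np.hypot(Q[:,0]-v[0],Q[:,1]-v[1])-v[2],[.61,.01,.11]).x;print('circle',c)
print([A(back('top',tc(*m),z)) for m,z in [((245,270),.036),((346,256),.083)]])
E
```

```text
[(np.float64(-0.259), np.float64(0.1115)), (np.float64(-0.055), np.float64(0.1106)), (np.float64(0.156), np.float64(0.1116)), (np.float64(0.358), np.float64(0.1124)), (np.float64(0.555), np.float64(0.1125)), (np.float64(0.767), np.float64(0.112))]
circle [0.61060235 0.01195303 0.11031862]
[np.float64(0.13854909979768815), np.float64(0.19513259489775092)]
```

Units first: shifts go in shares of 0.8 m and turns go in shares of 120 degrees. So -0.618 m / 0.8 = -0.7725, -0.525 m / 0.8 = -0.6563, -0.5 rad / 2.0944 = -0.2387.

Emit:
{"fn": "run_rows", "kwargs": {"increments": {"sx":[0, 0, 0, -0.7725, -0.7725, -0.7725, -0.7725, -0.7725, -0.7725, -0.7725, -0.7725, -0.7725, -0.7725, -0.7725, -0.7725, -0.7725, -0.7725, -0.7725, -0.7725, -0.7725], "sy":[0, 0, 0, -0.6563, -0.6563, -0.6563, -0.6563, -0.6563, -0.6563, -0.6563, -0.6563, -0.6563, -0.6563, -0.6563, -0.6563, -0.6563, -0.6563, -0.6563, -0.6563, -0.6563], "sz":[-0.05, -0.1, -0.15, -0.15, -0.15, -0.15, -0.15, -0.15, -0.15, -0.15, -0.15, -0.15, -0.15, -0.15, -0.15, -0.15, -0.15, -0.15, -0.15, -0.15], "twist":[0, 0, 0, -0.2387, -0.2387, -0.2387, -0.2387, -0.2387, -0.2387, -0.2387, -0.2387, -0.2387, -0.2387, -0.2387, -0.2387, -0.2387, -0.2387, -0.2387, -0.2387, -0.2387], "jaw":[0.045, 0.045, 0.045, 0.045, 0.045, 0.045, 0.045, 0.045, 0.045, 0.045, 0.045, 0.045, 0.045, 0.045, 0.045, 0.045, 0.045, 0.045, 0.045, 0.045]}, "grip_n": 40}}

```text
time: 1.77
ee_pos: [0.5538, 0.0089, 0.359]
tcp_rot: [-0.0, -0.125, 0.992, 0.0]
force: [0.5, -0.2, -0.2]
opening: 0.0454
grip_force: 0.0
```

```bash
cat > d.py <<'E'
import sys; from h import *
from scipy.spatial.transform import Rotation as R
o=ctrl.get_obs(); w,x,y,z=o['tcp_rot']; M=R.from_quat([x,y,z,w]).as_matrix()
print('t',o['time'],'ee',o['ee_pos'].round(4),'head',np.arctan2(M[1,1],M[0,1]),'tilt',M[:,2].round(3),'q',np.round(o['qpos'],2))
if len(sys.argv)>3: print('delta',(M.T@(np.array(sys.argv[1:4],float)-o['ee_pos'])).round(4))
E
python3 d.py .6173 -.0803 .06
```

```text
t 1.7667 ee [0.5538 0.0089 0.359 ] head 1.8216366945094489 tilt [-0.001  0.    -1.   ] q [-0.11  0.21  1.43  0.    1.5  -1.93]
delta [-0.0395 -0.1022  0.2989]
```

To row units: 0.22 m / 0.8 = 0.275, 0.16 m / 0.8 = 0.2.

Emit:
{"fn": "run_rows", "kwargs": {"increments": {"sx":[-0.0494, -0.0494, -0.0494, -0.0494, -0.0494, -0.0494, -0.0494, -0.0494, -0.0494, -0.0494], "sy":[-0.1275, -0.1275, -0.1275, -0.1275, -0.1275, -0.1275, -0.1275, -0.1275, -0.1275, -0.1275], "sz":[0, 0, 0, 0.05, 0.1, 0.15, 0.2, 0.25, 0.275, 0.275], "twist":[0, 0, 0, 0, 0, 0, 0, 0, 0, 0], "jaw":[0.045, 0.045, 0.045, 0.045, 0.045, 0.045, 0.045, 0.045, 0.045, 0.045]}, "grip_n": 40}}

```text
time: 2.6
ee_pos: [0.6123, -0.0771, 0.1334]
tcp_rot: [-0.005, -0.125, 0.992, 0.002]
force: [0.4, -0.3, -0.7]
opening: 0.0454
grip_force: 0.0
```

```bash
python3 d.py .6173 -.0803 .06
python3 - <<'E'
from h import *
c=ctrl.capture('wrist'); cv2.imwrite('pics/w1.png',c['img'][:,:,::-1]); H=np.linalg.inv(c['hand_eye']); print(c['hand_eye'].round(3))
# project predicted grip top
from scipy.spatial.transform import Rotation as R
o=ctrl.get_obs(); w,x,y,z=o['tcp_rot']; M=R.from_quat([x,y,z,w]).as_matrix()
for P in([.6173,-.0803,.083],[.5838,-.0773,.0145]):
    q=H[:3,:3]@(M.T@(np.array(P)-o['ee_pos']))+H[:3,3]; u=c['mtx']@q; print(u[:2]/u[2])
E
```

```text
t 2.6 ee [ 0.6123 -0.0771  0.1334] head 1.8218562095525015 tilt [-0.011  0.003 -1.   ] q [-0.24  0.5   1.57 -0.    1.08 -2.06]
delta [-0.0048 -0.0047  0.0733]
[[-0.    -0.951 -0.309  0.079]
 [ 1.    -0.     0.    -0.001]
 [-0.    -0.309  0.951 -0.135]
 [ 0.     0.     0.     1.   ]]
[275.75123837 234.50255887]
[288.90712046 171.8634527 ]
```

View pics/w1.png

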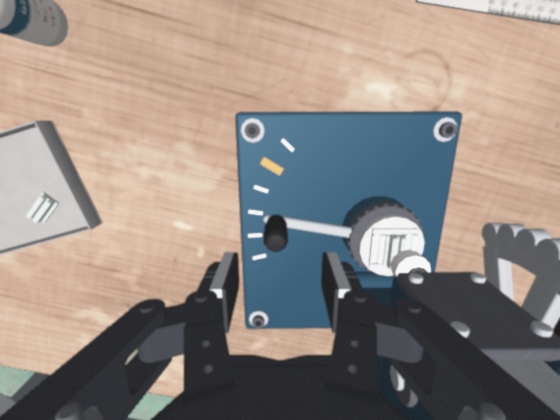

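The wrist view shows the grip top at (275,240) between the fingers, within 6 px of the prediction, and the brass mark at (272,166).

Emit:
{"fn": "run_rows", "kwargs": {"increments": {"sx":[0, 0, 0], "sy":[0, 0, 0], "sz":[0, 0, 0], "twist":[0, 0, 0], "jaw":[0.045, 0.045, 0.045]}}}

```text
time: 2.9
ee_pos: [0.6186, -0.0785, 0.1417]
tcp_rot: [0.002, -0.125, 0.992, -0.001]
force: [0.5, 0.8, -0.1]
opening: 0.045
grip_force: 0.0
```

```bash
python3 d.py .6173 -.0803 .06
```

```text
t 2.9 ee [ 0.6186 -0.0785  0.1417] head 1.8220758353909312 tilt [ 0.004 -0.001 -1.   ] q [-0.24  0.49  1.57 -0.    1.09 -2.06]
delta [ 0.0021 -0.0012  0.0817]
```

To row units: 0.08 m / 0.8 = 0.1, 0.06 m / 0.8 = 0.075.

Emit:
{"fn": "run_rows", "kwargs": {"increments": {"sx":[0.0013, 0.0013, 0.0013, 0.0013, 0.0013, 0.0013, 0.0013, 0.0013, 0.0013, 0.0013, 0.0013, 0.0013], "sy":[-0.0013, -0.0013, -0.0013, -0.0013, -0.0013, -0.0013, -0.0013, -0.0013, -0.0013, -0.0013, -0.0013, -0.0013], "sz":[0.0375, 0.075, 0.1, 0.1, 0.1, 0.1, 0.1, 0.1, 0.1, 0.1, 0.1, 0.1], "twist":[0, 0, 0, 0, 0, 0, 0, 0, 0, 0, 0, 0], "jaw":[0.045, 0.045, 0.045, 0.045, 0.045, 0.01, 0.01, 0.01, 0.01, 0.01, 0.01, 0.01]}, "grip_n": 40}}

```text
time: 3.9
ee_pos: [0.6178, -0.0789, 0.0617]
tcp_rot: [0.002, -0.125, 0.992, -0.0]
force: [-0.2, 2.6, 4.7]
opening: 0.0168
grip_force: 39.2
```

```bash
python3 d.py .5838 -.0773 .06
```

```text
t 3.9 ee [ 0.6178 -0.0789  0.0617] head 1.8217672158852973 tilt [ 0.004  0.    -1.   ] q [-0.24  0.59  1.63  0.    0.93 -2.06]
delta [0.0325 0.01   0.0016]
```

To row units: 0.031 m / 0.8 = 0.0388, 0.0115 m / 0.8 = 0.0144, 0.36 rad / 2.0944 = 0.1719.

Emit:
{"fn": "run_rows", "kwargs": {"increments": {"sx":[0.005, 0.01, 0.015, 0.02, 0.025, 0.03, 0.035, 0.0388, 0.0388, 0.0388, 0.0388, 0.0388], "sy":[0.0013, 0.0025, 0.0038, 0.0056, 0.0075, 0.01, 0.0125, 0.0144, 0.0144, 0.0144, 0.0144, 0.0144], "sz":[0, 0, 0, 0, 0, 0, 0, 0, 0, 0, 0, 0], "twist":[0.0215, 0.043, 0.0645, 0.0859, 0.1074, 0.1289, 0.1504, 0.1719, 0.1719, 0.1719, 0.1719, 0.1719], "jaw":[0.01, 0.01, 0.01, 0.01, 0.01, 0.01, 0.01, 0.01, 0.01, 0.01, 0.01, 0.01]}}}

```text
time: 4.9
ee_pos: [0.585, -0.0754, 0.0617]
tcp_rot: [0.002, 0.054, 0.999, 0.0]
force: [-0.1, 4.5, 8.2]
opening: 0.0173
grip_force: 39.7
```

```bash
python3 d.py; python3 - <<'E'
from h import *
c=ctrl.capture('side'); a=c['img'][155:305,210:370,::-1]; cv2.imwrite('pics/s2.png',cv2.resize(a,None,fx=4,fy=4,interpolation=cv2.INTER_CUBIC))
E
```

```text
t 4.9 ee [ 0.585  -0.0754  0.0617] head 1.462504062294885 tilt [ 0.004  0.    -1.   ] q [-0.25  0.55  1.71  0.    0.88 -1.71]
```

View pics/s2.png

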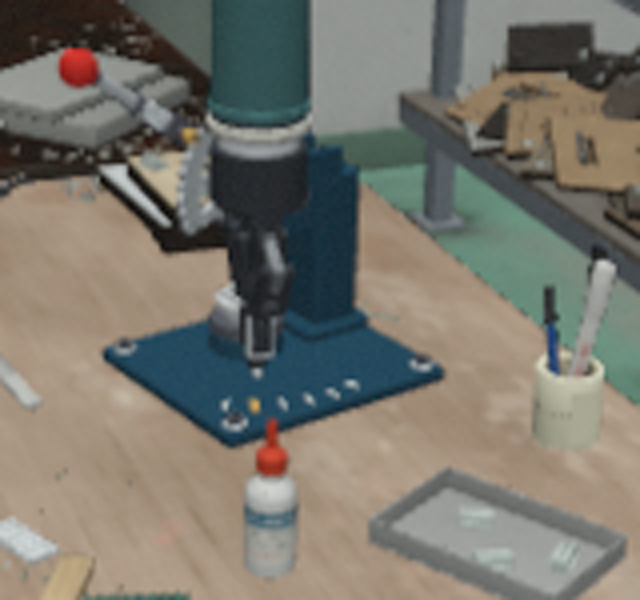

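The grip, now held in the fingers at crop (258,345), lines up with the brass mark at (255,405). I'll release it, rise and measure.

To row units: -0.28 m / 0.8 = -0.35, -0.24 m / 0.8 = -0.3.

Emit:
{"fn": "run_rows", "kwargs": {"increments": {"sx":[0, 0, 0, 0, 0, 0, 0, 0, 0, 0, 0, 0, 0, 0], "sy":[0, 0, 0, 0, 0, 0, 0, 0, 0, 0, 0, 0, 0, 0], "sz":[0, 0, 0, 0, -0.05, -0.1, -0.15, -0.2, -0.25, -0.3, -0.35, -0.35, -0.35, -0.35], "twist":[0, 0, 0, 0, 0, 0, 0, 0, 0, 0, 0, 0, 0, 0], "jaw":[0.045, 0.045, 0.045, 0.045, 0.045, 0.045, 0.045, 0.05, 0.06, 0.06, 0.06, 0.06, 0.06, 0.06]}}}

```text
time: 6.12
ee_pos: [0.5829, -0.0759, 0.3389]
tcp_rot: [-0.0, 0.054, 0.999, -0.0]
force: [0.3, -0.0, -0.4]
opening: 0.0602
grip_force: 0.0
```

```bash
python3 d.py .473 .024 .34; python3 - <<'E'
from h import *
from scipy.spatial.transform import Rotation as R
o=ctrl.get_obs(); w,x,y,z=o['tcp_rot']; M=R.from_quat([x,y,z,w]).as_matrix()
c=ctrl.capture('wrist'); cv2.imwrite('pics/w3.png',c['img'][:,:,::-1]); H=np.linalg.inv(c['hand_eye'])
P=[[.5838,-.0773,.083],[.5838,-.0773,.041],[.5783,-.0939,.0145],[.6115,.0133,.05],[.473,.0237,.268]]
for p in P:
    q=H[:3,:3]@(M.T@(np.array(p)-o['ee_pos']))+H[:3,3]; u=c['mtx']@q; print(p,u[:2]/u[2])
E
```

```text
t 6.1167 ee [ 0.5829 -0.0759  0.3389] head 1.4618859149864072 tilt [-0.001 -0.    -1.   ] q [-0.25  0.27  1.39 -0.    1.48 -1.71]
delta [ 0.1201  0.0874 -0.001 ]
[0.5838, -0.0773, 0.083] [279.12386113 174.89047811]
[0.5838, -0.0773, 0.041] [279.18738649 169.30021272]
[0.5783, -0.0939, 0.0145] [268.43950655 163.9726308 ]
[0.6115, 0.0133, 0.05] [341.54223993 182.15124056]
[0.473, 0.0237, 0.268] [418.40832008  44.11896705]
```

View pics/w3.png

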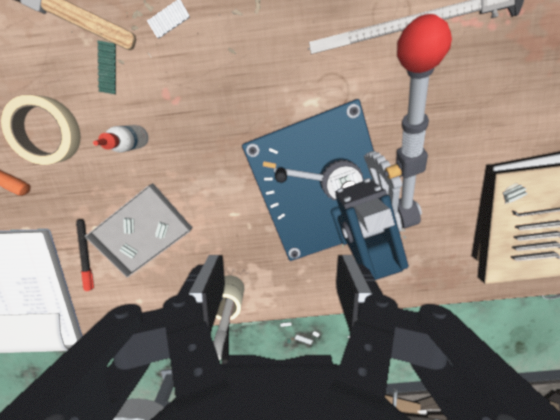

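The view shows the grip at about (280,174), the brass mark at (269,165) and the ball at (425,44), all close to prediction. I'll measure the lever angle numerically.

```bash
python3 - <<'E'
from h import *
from scipy.spatial.transform import Rotation as R
c=ctrl.capture('wrist'); o=ctrl.get_obs(); w,x,y,z=o['tcp_rot']; M=R.from_quat([x,y,z,w]).as_matrix(); he=c['hand_eye']
def bk(uv,z):
    T=M@he[:3,:3]; d=T@np.linalg.inv(c['mtx'])@[*uv,1]; s=M@he[:3,3]+o['ee_pos']; return s+d*(z-s[2])/d[2]
im=c['img'].astype(int); r,g,b=im[...,0],im[...,1],im[...,2]
def cen(m,u0,u1,v0,v1):
    k=np.zeros_like(m);k[v0:v1,u0:u1]=m[v0:v1,u0:u1]; v,u=np.nonzero(k); return np.array([u.mean(),v.mean()]),len(u)
G=cen((im.max(2)<45),270,292,163,185);B=cen((r>b+50)&(r>130),258,282,155,172)
ball=cen((r>120)&(g<70)&(b<70),390,460,5,80)
W_=cen((im.min(2)>150),262,280,187,197); W8=cen((im.min(2)>150),264,282,146,156)
print(G,B,ball,W_,W8)
A=lambda q:-np.pi/2-(np.arctan2(q[1]-.0133,q[0]-.6115)-.2525)
for n,q in(('grip',bk(G[0],.068)),('brass',bk(B[0],.0145)),('m.4',bk(W_[0],.0145)),('m1.0',bk(W8[0],.0145))): print(n,q,A(q),np.hypot(q[0]-.6115,q[1]-.0133))
print('ball',bk(ball[0],.268))
a=im[110:230,230:390,::-1].astype(np.uint8); cv2.imwrite('pics/w3c.png',cv2.resize(a,None,fx=5,fy=5,interpolation=cv2.INTER_CUBIC))
E
```

```text
(array([280.03333333, 171.3       ]), 30) (array([268.72727273, 165.36363636]), 55) (array([418.89855072,  47.07890499]), 1242) (array([269.5, 193. ]), 22) (array([272.87096774, 151.41935484]), 31)
grip [ 0.58001156 -0.07537817  0.068     ] 0.5936991967800833 0.09410281401862744
brass [ 0.57858365 -0.09316371  0.0145    ] 0.5523565145330895 0.11143610924815965
m.4 [ 0.6235942  -0.09735275  0.0145    ] 0.14363343952362562 0.11131172942360251
m1.0 [ 0.55762515 -0.08411078  0.0145    ] 0.7576961744764228 0.11131648198132034
ball [0.47394752 0.02381186 0.268     ]
```

View pics/w3c.png

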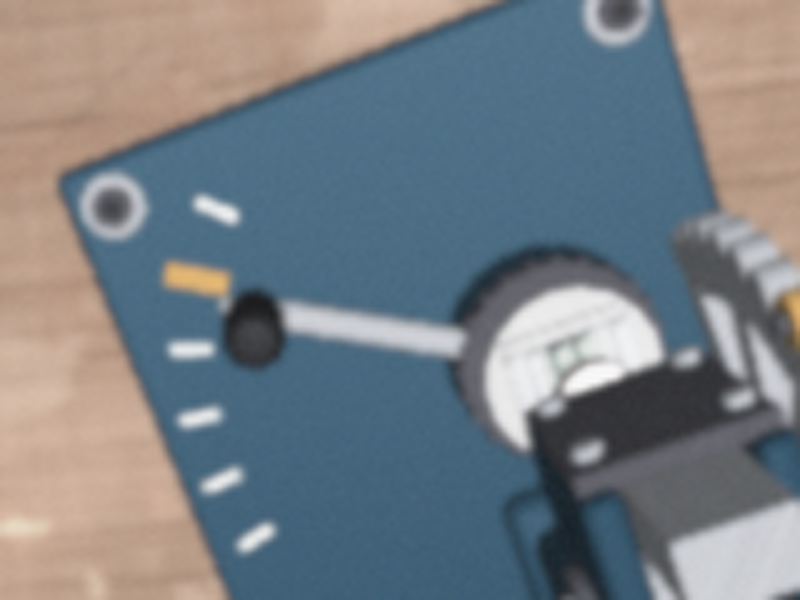

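```bash
python3 - <<'E'
from h import *
from scipy.spatial.transform import Rotation as R
c=ctrl.capture('wrist'); o=ctrl.get_obs(); w,x,y,z=o['tcp_rot']; M=R.from_quat([x,y,z,w]).as_matrix(); he=c['hand_eye']
def bk(uv,z):
    uv=((uv[0]+.5)/5+229.5,(uv[1]+.5)/5+109.5)
    T=M@he[:3,:3]; d=T@np.linalg.inv(c['mtx'])@[*uv,1]; s=M@he[:3,3]+o['ee_pos']; return s+d*(z-s[2])/d[2]
A=lambda q:-np.pi/2-(np.arctan2(q[1]-.0133,q[0]-.6115)-.2525)
for n,uv,z in(('griptop',(254,338),.083),('grip mid',(254,328),.062),('tip',(226,303),.036),('rod1',(285,315),.036),('rod2',(460,342),.036),('brass',(197,279),.0145)):
    q=bk(uv,z);print(n,q.round(4),A(q).round(3),np.hypot(q[0]-.6115,q[1]-.0133).round(4))
print(o['time'])
E
```

```text
griptop [ 0.5853 -0.0754  0.083 ] 0.54 0.0925
grip mid [ 0.5867 -0.0756  0.062 ] 0.524 0.0922
tip [ 0.5834 -0.0837  0.036 ] 0.535 0.101
rod1 [ 0.589  -0.0663  0.036 ] 0.529 0.0827
rod2 [ 0.6031 -0.0139  0.036 ] 0.552 0.0285
brass [ 0.5786 -0.0927  0.0145] 0.553 0.111
6.2667
```

The small lever stands at about 0.78 rad, which is on the brass mark. Next is the ball.

To row units: 0.12 m / 0.8 = 0.15, 0.087 m / 0.8 = 0.1088, -0.36 rad / 2.0944 = -0.1719.

Emit:
{"fn": "run_rows", "kwargs": {"increments": {"sx":[0.15, 0.15, 0.15, 0.15, 0.15, 0.15, 0.15, 0.15], "sy":[0.1088, 0.1088, 0.1088, 0.1088, 0.1088, 0.1088, 0.1088, 0.1088], "sz":[0, 0, 0, 0, 0, 0, 0, 0], "twist":[-0.1719, -0.1719, -0.1719, -0.1719, -0.1719, -0.1719, -0.1719, -0.1719], "jaw":[0.06, 0.06, 0.06, 0.06, 0.06, 0.06, 0.06, 0.06]}}}

```text
time: 6.93
ee_pos: [0.4744, 0.0229, 0.3389]
tcp_rot: [-0.0, -0.125, 0.992, -0.0]
force: [0.1, -0.6, -0.5]
opening: 0.0598
grip_force: 0.0
```

```bash
python3 d.py .4735 .0237 .259
```

```text
t 6.9333 ee [0.4744 0.0229 0.3389] head 1.8211394243177232 tilt [-0. -0. -1.] q [-0.1   0.09  1.62 -0.    1.43 -1.92]
delta [0.0006 0.001  0.0799]
```

To row units: 0.08 m / 0.8 = 0.1, 0.07 m / 0.8 = 0.0875.

Emit:
{"fn": "run_rows", "kwargs": {"increments": {"sx":[0.0013, 0.0013, 0.0013, 0.0013, 0.0013, 0.0013, 0.0013, 0.0013, 0.0013, 0.0013, 0.0013, 0.0013], "sy":[0.0013, 0.0013, 0.0013, 0.0013, 0.0013, 0.0013, 0.0013, 0.0013, 0.0013, 0.0013, 0.0013, 0.0013], "sz":[0.0313, 0.0625, 0.0875, 0.1, 0.1, 0.1, 0.1, 0.1, 0.1, 0.1, 0.1, 0.1], "twist":[0, 0, 0, 0, 0, 0, 0, 0, 0, 0, 0, 0], "jaw":[0.06, 0.06, 0.06, 0.06, 0.06, 0.06, 0.02, 0.02, 0.02, 0.02, 0.02, 0.02]}, "grip_n": 40}}

```text
time: 7.93
ee_pos: [0.4726, 0.0264, 0.2609]
tcp_rot: [0.001, -0.125, 0.992, 0.002]
force: [-1.3, 7.7, 5.0]
opening: 0.0299
grip_force: 39.0
```

```bash
python3 d.py
```

```text
t 7.9333 ee [0.4726 0.0264 0.2609] head 1.821751551694938 tilt [ 0.002  0.004 -1.   ] q [-0.09  0.15  1.74  0.    1.24 -1.92]
```

To row units: 0.092 m / 0.8 = 0.115, 0.0345 m / 0.8 = 0.0431.

Emit:
{"fn": "run_rows", "kwargs": {"increments": {"sx":[0.0075, 0.0138, 0.02, 0.025, 0.03, 0.0344, 0.0375, 0.0413, 0.0438, 0.0456, 0.0456, 0.0456], "sy":[0.0013, 0.0025, 0.0025, 0.0025, 0.0025, 0.0025, 0.0025, 0.0025, 0.0025, 0.0025, 0.0025, 0.0025], "sz":[0.01, 0.0213, 0.0319, 0.0431, 0.055, 0.0663, 0.0781, 0.0906, 0.1025, 0.115, 0.115, 0.115], "twist":[0, 0, 0, 0, 0, 0, 0, 0, 0, 0, 0, 0], "jaw":[0.02, 0.02, 0.02, 0.02, 0.02, 0.02, 0.02, 0.02, 0.02, 0.02, 0.02, 0.02]}}}

```text
time: 8.93
ee_pos: [0.438, 0.0174, 0.169]
tcp_rot: [0.002, -0.125, 0.992, -0.0]
force: [-1.2, 1.6, 9.5]
opening: 0.03
grip_force: 43.4
```

```bash
python3 d.py
```

```text
t 8.9333 ee [0.438  0.0174 0.169 ] head 1.8218349958338296 tilt [ 0.004  0.    -1.   ] q [-0.12  0.21  1.93  0.    0.99 -1.94]
```

To row units: 0.025 m / 0.8 = 0.0313, 0.02 m / 0.8 = 0.025.

Emit:
{"fn": "run_rows", "kwargs": {"increments": {"sx":[0.0013, 0.0019, 0.0021, 0.0021, 0.0021, 0.0021, 0.0021], "sy":[0, 0, 0, 0, 0, 0, 0], "sz":[0.0088, 0.0175, 0.025, 0.0313, 0.0313, 0.0313, 0.0313], "twist":[0, 0, 0, 0, 0, 0, 0], "jaw":[0.02, 0.02, 0.02, 0.02, 0.02, 0.02, 0.02]}}}

```text
time: 9.52
ee_pos: [0.4364, 0.017, 0.144]
tcp_rot: [0.002, -0.125, 0.992, -0.0]
force: [-1.2, 1.8, 8.0]
opening: 0.03
grip_force: 44.9
```

```bash
python3 d.py;  python3 - <<'E'
from h import *
c=ctrl.capture('side'); a=c['img'][155:305,210:370,::-1]; cv2.imwrite('pics/s4.png',cv2.resize(a,None,fx=4,fy=4,interpolation=cv2.INTER_CUBIC))
p=[.6119,.0135,.2525]
im=c['img'].astype(int); r,g,b=im[...,0],im[...,1],im[...,2]; k=(r>130)&(g<60)&(b<60); k[:, :200]=0;k[260:]=0;k[:, 330:]=0
v,u=np.nonzero(k); print('red',len(u),u.min(initial=999),u.max(initial=0),v.min(initial=999),v.max(initial=0))
for A in(.55,.59,.63,.67,.71):
    B=W(p,[.03-.2*np.cos(.628-A),.045,.15+.2*np.sin(.628-A)]); print(A,B.round(4),proj('side',B))
E
```

```text
t 9.5167 ee [0.4364 0.017  0.144 ] head 1.8218262292206582 tilt [ 0.003  0.    -1.   ] q [-0.12  0.25  1.97  0.    0.92 -1.94]
red 24 200 218 203 210
0.55 [[0.4366 0.0148 0.1656]] [[219.55128932 204.41265788]]
0.59 [[0.4362 0.0146 0.1576]] [[219.49397851 206.8107957 ]]
0.63 [[0.436  0.0146 0.1496]] [[219.52628927 209.18320482]]
0.67 [[0.4362 0.0146 0.1416]] [[219.64760851 211.52538838]]
0.71 [[0.4367 0.0148 0.1336]] [[219.85712272 213.8329731 ]]
```

View pics/s4.png

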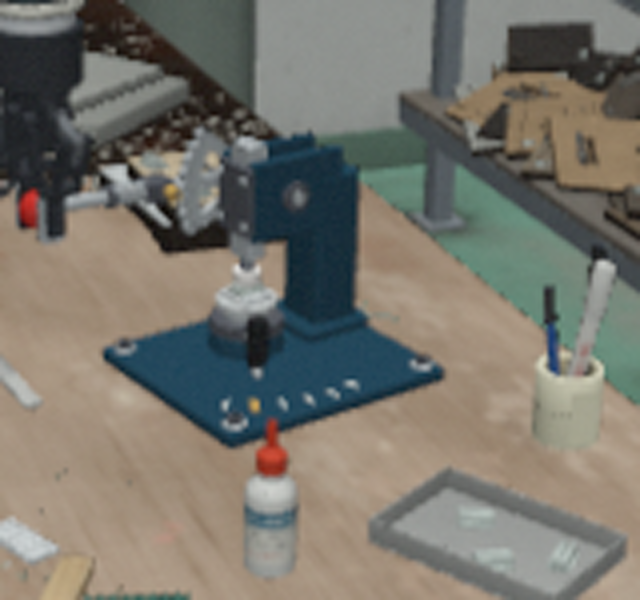

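The ball centre sits at crop (30,209), about full row 206.9, which gives a lever angle of roughly 0.60. TCP travel gives 0.625. The foot rests on the cleat and the grip is in front of the brass mark. I'll go 3 mm further to centre the roller in the notch, then hand in.

To row units: 0.0025 m / 0.8 = 0.0031.

Emit:
{"fn": "run_rows", "kwargs": {"increments": {"sx":[0, 0, 0, 0, 0, 0], "sy":[0, 0, 0, 0, 0, 0], "sz":[0.0031, 0.0031, 0.0031, 0.0031, 0.0031, 0.0031], "twist":[0, 0, 0, 0, 0, 0], "jaw":[0.02, 0.02, 0.02, 0.02, 0.02, 0.02]}}}

```text
time: 10.07
ee_pos: [0.4363, 0.017, 0.1415]
tcp_rot: [0.002, -0.125, 0.992, -0.0]
force: [-2.4, 2.2, 8.2]
opening: 0.0299
grip_force: 45.0
```

```bash
python3 -c "
from workcell import ctrl
print(ctrl.hand_in())"
```

```text
the job is handed in; nothing more can be done
None
```

I handed the job in at about 10 s, but the hand-in printed no verdict: the small lever measured about 0.78 rad (brass mark at 0.8), and the gripper is holding the long lever in the fourth notch at an estimated 0.61 to 0.64 rad; the foot force was not measured, and the bottle and tray looked unmoved in the last picture.

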